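Set the dealing gate of a domino case with a gauge blade

ROBOT

A 6-joint arm with a two-finger parallel gripper is mounted at the origin on the work surface. World frame = base frame: x ahead of the robot, y to its left, z up, the work surface at z = 0. Lengths are in mm, angles in degrees, forces in N, time in s.
With the tool pointing down it reaches from about 300 to 850 mm from the base axis. Payload 4.2 kg.
Tool frame: the origin (TCP) lies at the very end of the fingers, on their centre line; the grasp point (between the pads) lies 19 mm behind it; z points along the fingers, y is the line along which they close (so a half turn about z gives the same grasp; the last joint's range is limited). The gripper opens to 91 mm and grips with 3 to 60 N. Pads are 32 mm wide; open, the fingers measure 118 mm over their backs; the gripper's body (76 mm by 178 mm) begins 60 mm behind the grasp point.
Start: joints at [-72.021, 18.312, 89.639, -0, 72.044, -1.146], TCP at [188.394, -543.278, 213.976] pointing down, gripper open.
Joint ranges: [-177.97, 177.97], [-48.28, 115.42], [12.27, 149.76], [-77.06, 257.06], [2.81, 150.46], [-146.56, 146.56]. Speed limits (degrees/s): [147.25, 147.25, 180, 180, 180, 180].

INTERFACE

Orientations are given as [roll, pitch, yaw] about the fixed x, y, z axes, in that order (R = Rz(yaw) Ry(pitch) Rx(roll)).
In Python, from workcell import * gives the robot as it stands.
- The arm moves only by the tool move_arm, never from a script. Its argument "motion" is a list of rows, each a list of 3 entries, a list of its own where there are three numbers: the finger opening in mm, from 0 to 91.2, then the shift along the world's x, y, z in units of 25 mm (1.0 is 25 mm), then the turn, a rotation vector about the world's x, y, z in units of 4 degrees (1.0 is 4 degrees). In form: [[grip, [x, y, z], [ax, ay, az]], ...]. A call has 1 to 20 rows; each row shifts and turns the commanded pose from where the row before left it; what a row does not reach is not made up. A row lasts 1/12 s, in which the tool goes at most 41.7 mm and 7.16 degrees, less where a joint would pass 70% of its speed; a pose out of reach is approached as far as the arm can. A call with a number of a shift or a turn outside -1 to 1 is refused whole. A call with a gripper value outside its range is refused whole. The fingers move at their own pace and stop on an object; "grip_force" is the grip in N (left out, the last holds). Time passes only in rows, so rows that do not move let the fingers close. It gives the time, the measured TCP pose, the force, the opening and the grip force at its end, in the units of the state.
- state(): the state, without advancing time (a new reading comes with each control period).
- grab_frame(name): name is "scene" or "side" or "wrist"; returns the picture (480x640x3 uint8, blue, green, red); there is no depth.
- camera_info(name): a dict with "fx", "fy", "cx", "cy" (pixels), "k1" (the pictures are not rectified: a ray, as slopes to the right and down, at radius r is drawn at 1 + k1 r^2 times it, then the intrinsics apply), "rvec" (rotation vector, rad) and "tvec" (3), from world to camera coordinates, as OpenCV has them. Camera axes: x right, y down, z forward; pixel columns grow to the right and rows downward; lengths in mm; the calibration is good to about 2 mm. A picture is of the moment at which its call begins: read the wrist's pose just before it. camera_info takes no time and is no camera call; for the wrist camera it gives the pose at the moment of the call.
- job_done(): hands the job in; it is judged then, once.
The state is a dict: "time_s": time; "qpos": joint angles; "qvel": joint speeds; "effort": joint torques, N m; "ee_pos": TCP position; "ee_rot": TCP orientation; "force": force on the tool from outside, world axes, zero at the start; "torque": the same for the moment, N m; "gripper_width": finger opening in mm; "gripper_force": force on a finger pad.
Only numpy, scipy, OpenCV 4.12 (cv2) and the standard library are available. Lean on these libraries where they do the work, as an engineer would, in place of code of your own. Each camera call takes 0.05 s, during which the arm holds its last target. There are 200 camera calls.

TASK

Slide the steel gauge blade along its track on the domino case, under the gate, fully home against the end stop, and turn the red gate screw until the blade just drags: about 5 N to pull it by its yellow tab. Feel the drag by drawing the blade outwards, readjust the screw if it is wrong, and leave the blade drawn back about 2 cm from home, still nipped under the gate at the right drag, with nothing else on the table disturbed. Never clamp the blade hard.

Things in the scene. Friction and masses are not known exactly. Their poses are not given: they have to be found in the camera images.
- case: Fixed wooden domino case, 190 x 320 x 38 mm, a pale flap lid along its +x side (top at 44 mm). An aluminium track runs along its y axis, top 42 mm above the table, with 4 mm high guide rails 30 mm apart. Origin: at table height below the screw's axis; x across the track, +y the end from which the blade is pushed in, z up. A brass gate bridge (76 mm in x, 26 in y, top at 98 mm) crosses it at the origin.
- gap (a point): Point on the track's top under the gate, on the screw's axis, 42 mm above the table; axes are the case's. Above it, under the bridge, hangs the black rubber shoe (32 mm along x, 20 mm along y), which the screw lowers onto the blade.
- end_stop (a point): Foot of the end stop's face on the track, at x = 0, y = -35 mm, z = 42 mm in the case's frame. The blade is fully home when its tip is here.
- blade: Loose steel gauge blade, 60 g: strip 24 mm wide (x), 4 mm thick, flat in the track, with an upright yellow tab at its outer end (24 mm in x, 14 in y, top at 50 mm). Origin: on the underside below the tab's middle; axes as the case's. The strip spans y = +15 to its tip at -135 mm, so fully home the origin is at y = +100 mm in the case's frame (50 to 70 mm farther out at the start).
- blade_tab (a point): Point in the middle of the yellow tab where it is best gripped, 33 mm above the blade's underside (75 mm above the table), centred in x and y. Axes are the blade's. With the shoe clear the blade slides at about 0.4 N. Each newton pressing the tab down adds about 0.6 N to the drag felt, lifting takes as much off. Read at rest after a slow pull, the force is about 15 % below the moving drag. The tab can also be pushed by its flat faces.
- gate_screw_grip (a point): Grip point of the red gate screw: on its vertical axis, 135 mm above the table, 7 mm below the top of its grip bar. The bar is 40 mm long (along this point's x axis), 14 mm thick (y) and stands free 32 mm high (25 mm below this point) over a round flange of 42 mm diameter. The axes turn with the screw.
- gate_screw (a joint): Screw angle, 0 to 4.2 rad, growing clockwise seen from above, which lowers the shoe 2 mm per rad; it stays where left. Starts between 0 and 0.5. The shoe first touches the blade somewhere between 1.2 and 2.7, different each time and not shown; it is springy, so each further rad adds about 12 N of push and 14 N of drag on the blade.
- cup: White ceramic coffee cup with handle, 80 mm across, 75 mm high; leave alone. Origin: centre of its underside.
- glass: Empty amber glass, 70 mm across, 110 mm high; leave alone. Origin: centre of its underside.
- bowl: Small red plastic bowl, 110 mm across, 45 mm high; leave alone. Origin: centre of its underside.
- domino_a1: Lower black acrylic domino of the pair lying on the case's flap lid, 25 x 50 x 10 mm (x, y, z); leave alone. Origin: centre of its underside.
- domino_a2: Upper domino of that pair, same size; leave alone.
- domino_b1: Lower domino of the pair on the table, 25 x 50 x 10 mm; leave alone. Origin: centre of its underside.
- domino_b2: Upper domino of that pair, same size; leave alone.

How it is judged (in metres and radians):
On the way, in this order (a step that is already met when the one before it is completed fails the run):
1. the blade is pushed fully home under the gate (within 4 mm of the end stop) (y of blade in the frame of case below 0.104 m), for 0.1 s.
2. with the robot's fingers off blade and screw, the gate nips the blade to the right drag: the blade bears on the track with 2.6 to 7 N (about 3 to 8 N of drag) (contact force between case and blade between 2.6 and 7 N and contact force between the fingers and blade below 0.1 N and contact force between the fingers and case below 0.1 N), for 0.2 s.
3. the fingers have the nipped blade drawn back 10 mm or more from home (y of blade in the frame of case above 0.11 m and contact force between case and blade above 1.5 N and contact force between the fingers and blade above 0.5 N), for 0.1 s.
At the end, for the whole second after the job is handed in: The blade lies flat and still in the track, drawn back 8 to 32 mm from home (2 cm meant), released, and the gate still nips it so that it bears on the track with 2.6 to 7 N, which is about 3 to 8 N of drag (contact force between case and blade between 2.6 and 7 N and y of blade in the frame of case between 0.108 and 0.132 m and linear speed of blade below 0.01 m/s and angle between blade's own z axis and vertical below 0.1 rad); the robot touches nothing.
It fails at once if with the gripper off the blade, the gate clamps it hard: it bears on the case with more than 20 N (contact force between case and blade above 20 N and contact force between the fingers and blade below 0.1 N).
It fails at once if a cup, glass, bowl or domino is moved by more than 20 mm (distance of any of cup, glass, bowl, domino_a1, domino_a2, domino_b1, domino_b2 from where it was at the start of the episode above 0.02 m).
It fails at once if the cup, glass or bowl is tipped (angle between any of cup, glass, bowl's own z axis and vertical above 0.3 rad).
It also fails if it takes over 72 s, if anything falls off the work surface, if the arm or the gripper's body presses on something with over 40 N, if the wrist force passes 120 N, or if a joint passes its speed limit or range.

## Working session

There is one attempt and no reset: what is moved stays moved. The work goes in short steps, Python scripts to look and compute and a tool call to move; the robot and the scene stay as the last step left them, time stands still between calls to the robot, and variables do not carry over. Pictures are saved under pics/ and viewed, at most 10 in all, crops included, and the job is handed in when it is done.

Besides the shell and the picture viewer there is one more tool, called in YAML: its name, and indented under it one key for each argument. move_arm: Moves the arm, as the interface text tells. Shifts and turns lie within -1 to 1; 1 stands for 25 mm of shift or 4 degrees of turn. Its arguments: {"type":"object","properties":{"motion":{"type":"array","items":{"type":"array"}},"grip_force":{"type":"number"}},"required":["motion"]}

```bash
ls; mkdir -p pics; python3 - <<'E'
from workcell import *
import cv2
s=state();print(s)
for n in("scene","side","wrist"):
    print(n,camera_info(n))
    cv2.imwrite(f"pics/{n}0.png",grab_frame(n))
E
```

```text
pics
{'time_s': 0.0, 'qpos': array([-7.20232882e+01,  1.83525700e+01,  8.97069262e+01, -2.37222212e-03,
        7.20443074e+01, -1.14609357e+00]), 'qvel': array([-0.02714407, -0.09831941,  0.01158458, -0.07435165,  0.05351588,
        0.01772303]), 'effort': array([-1.23256541e-04, -4.12451327e+01, -2.31967610e+01,  7.28241890e-02,
        4.55808837e-02, -1.29596119e-04]), 'ee_pos': array([ 188.19483412, -542.78763049,  213.10745478]), 'ee_rot': array([-1.79896172e+02,  1.78648228e-04,  1.91235389e+01]), 'force': array([-0.75432827, -0.95419673, -0.10396576]), 'torque': array([-0.03234013,  0.01942857, -0.05089971]), 'gripper_force': 0.0, 'gripper_width': 91.14297544507349}
scene {'fx': 590.456929057921, 'fy': 590.456929057921, 'cx': 321.65143237391317, 'cy': 237.0010820814953, 'k1': -0.18007411737639228, 'rvec': array([ 2.44705615,  0.95157974, -0.27135173]), 'tvec': array([-359.62477863, -288.7703189 , 1560.8318373 ])}
side {'fx': 516.3483551766872, 'fy': 516.3483551766872, 'cx': 320.3920587332647, 'cy': 239.88781050880553, 'k1': -0.1328144265841779, 'rvec': array([ 0.41134672, -2.60328981,  1.4468535 ]), 'tvec': array([503.07417586, 204.99358702, 996.452098  ])}
wrist {'fx': 341.3469859875017, 'fy': 341.3469859875017, 'cx': 320.8898745978403, 'cy': 240.91693801816982, 'k1': -0.034674400933299085, 'rvec': array([-2.37990629,  1.69271244,  0.22518936]), 'tvec': array([-573.52211376,  -30.95079653,  390.27523774])}
```

View pics/scene0.png

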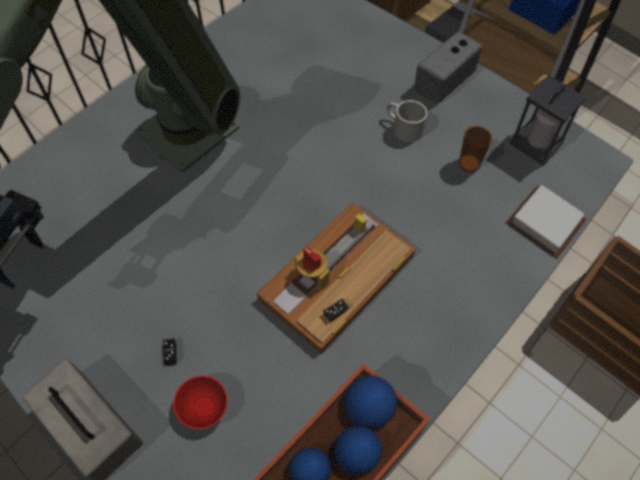

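View pics/side0.png

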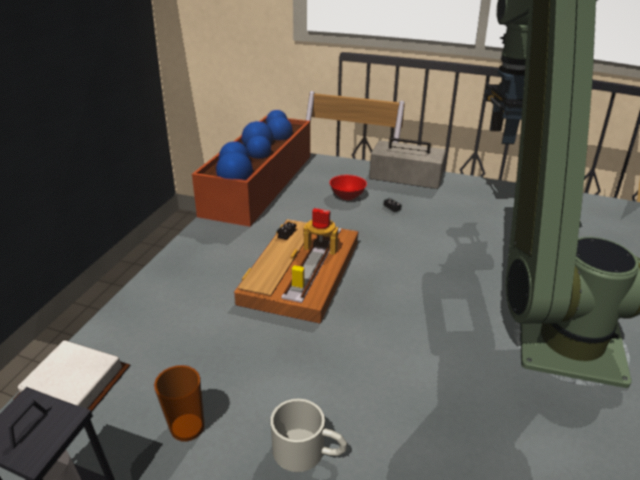

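The scene picture shows the case with the red screw at about (311,254) and the yellow tab at about (361,218). In the side view they are at about (321,212) and (298,270).

```bash
cat > h.py <<'E'
from workcell import *
import cv2, numpy as np
def ray(ci,uv):
    x=(uv[0]-ci['cx'])/ci['fx'];y=(uv[1]-ci['cy'])/ci['fy']
    a,b=x,y
    for _ in range(20):
        f=1+ci['k1']*(a*a+b*b);a,b=x/f,y/f
    R=cv2.Rodrigues(np.array(ci['rvec']))[0]
    return -R.T@np.array(ci['tvec']),R.T@np.array([a,b,1.])
def atz(ci,uv,z):
    o,d=ray(ci,uv);return o+d*(z-o[2])/d[2]
def proj(ci,P):
    R=cv2.Rodrigues(np.array(ci['rvec']))[0];c=R@np.array(P,float)+ci['tvec']
    s=c[:2]/c[2];s=s*(1+ci['k1']*(s@s));return np.array([s[0]*ci['fx']+ci['cx'],s[1]*ci['fy']+ci['cy']])
def tri(obs):
    A=np.zeros((3,3));b=np.zeros(3)
    for ci,uv in obs:
        o,d=ray(ci,uv);d/=np.linalg.norm(d);M=np.eye(3)-np.outer(d,d);A+=M;b+=M@o
    return np.linalg.solve(A,b)
E
python3 - <<'E'
from h import *
sc=camera_info("scene");si=camera_info("side")
for n in("scene","side"):
    im=cv2.imread(f"pics/{n}0.png");h=cv2.cvtColor(im,cv2.COLOR_BGR2HSV)
    ci=camera_info(n)
    for nm,m in(("red",(((h[...,0]<5)|(h[...,0]>175))&(h[...,1]>190)&(h[...,2]>90))),("yel",((h[...,0]>22)&(h[...,0]<33)&(h[...,1]>180)&(h[...,2]>110)))):
        k,l,st,c=cv2.connectedComponentsWithStats(m.astype(np.uint8))
        for i in range(1,k):
            if st[i,4]>25: print(n,nm,st[i],c[i],atz(ci,c[i],125 if nm=="red" else 75))
for uv in((358,204),(414,246),(320,349),(258,297)): print(atz(sc,uv,38))
for uv in((240,291),(322,303)):print(atz(si,uv,38))
s=np.hstack([cv2.resize(cv2.imread("pics/scene0.png")[190:360,240:430],None,fx=2.1,fy=2.1,interpolation=cv2.INTER_CUBIC),cv2.resize(cv2.imread("pics/side0.png")[190:360,220:410],None,fx=2.1,fy=2.1,interpolation=cv2.INTER_CUBIC)])
cv2.imwrite("pics/z.png",s)
E
```

```text
scene red [304 251  16  10  55] [312.87272727 256.03636364] [ 562.65195364 -106.4691122   125.        ]
scene red [ 174  382   47   46 1500] [197.25333333 405.17533333] [ 620.00590023 -478.63418972  125.        ]
side red [331 176  35  17 463] [347.68466523 183.73218143] [ 549.44298347 -293.21287979  125.        ]
side red [313 209  16  19 265] [320.18113208 218.38867925] [ 561.86885481 -101.31277678  125.        ]
side yel [292 266  12  21 221] [297.25339367 275.8280543 ] [560.67346395  55.26802084  75.        ]
[511.10061863 101.94794721  38.        ]
[679.25857943 100.74793572  38.        ]
[ 688.07066809 -221.91765194   38.        ]
[ 510.08799164 -225.37806085   38.        ]
[672.49805695  96.03869826  38.        ]
[499.82558504  78.9813207   38.        ]
```

View pics/z.png

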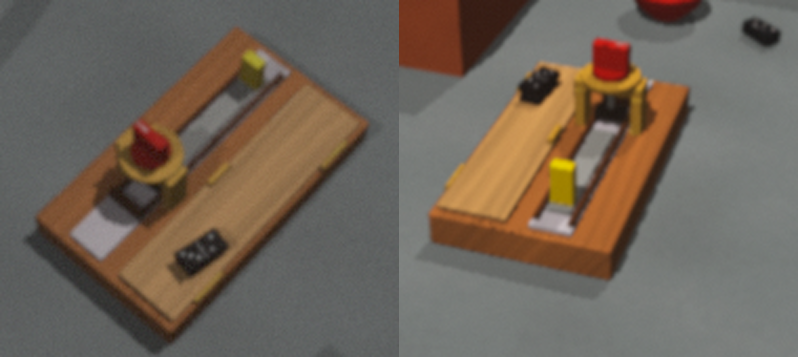

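The crop shows the case nearly aligned with the world axes, with the bar about along x and the domino pair on the lid well away. I'll move above it and look from close by.

move_arm:
  motion:
    - [91,[0.74,1,0],[0,0,0.89]]
    - [91,[0.74,1,0],[0,0,0.89]]
    - [91,[0.74,1,0],[0,0,0.89]]
    - [91,[0.74,1,0],[0,0,0.89]]
    - [91,[0.74,1,0],[0,0,0.89]]
    - [91,[0.74,1,0],[0,0,0.89]]
    - [91,[0.74,1,0],[0,0,0.89]]
    - [91,[0.74,1,0],[0,0,0.89]]
    - [91,[0.74,1,0],[0,0,0.89]]
    - [91,[0.74,1,0],[0,0,0.89]]
    - [91,[0.74,1,0],[0,0,0.89]]
    - [91,[0.74,1,0],[0,0,0.89]]
    - [91,[0.74,1,0],[0,0,0.89]]
    - [91,[0.74,1,0],[0,0,0.89]]
    - [91,[0.74,1,0],[0,0,0.89]]
    - [91,[0.74,1,0],[0,0,0.89]]
    - [91,[0.74,1,0],[0,0,0.89]]
    - [91,[0.74,1,0],[0,0,0.89]]
    - [91,[0.74,1,0],[0,0,0.89]]
    - [91,[0.74,1,0],[0,0,0.89]]
  grip_force: 10

```text
time_s: 1.82
ee_pos: [558.9, -41.8, 213.7]
ee_rot: [-180.0, -0.0, 90.5]
force: [-0.2, -0.4, -0.3]
gripper_width: 90.8
gripper_force: 0.0
```

```bash
python3 - <<'E'
from h import *
s=state();print(s['ee_pos'],s['ee_rot'],s['force'],s['time_s'])
ci=camera_info("wrist");im=grab_frame("wrist");cv2.imwrite("pics/w1.png",im)
o,d=ray(ci,(320,240));print(o,d,ci)
for P in((562,-104,142),(561,55,92)):print(proj(ci,P))
E
```

```text
[558.92085975 -41.79631002 213.70295854] [-1.79972381e+02 -1.37578684e-03  9.05132684e+01] [-0.20118306 -0.39917143 -0.28794224] 1.8167
[556.88146891  31.12522612 384.4838118 ] [-0.00151256 -0.25599994 -0.96668286] {'fx': 341.3469859875017, 'fy': 341.3469859875017, 'cx': 320.8898745978403, 'cy': 240.91693801816982, 'k1': -0.034674400933299085, 'rvec': array([-2.88001584e+00, -1.36312171e-02,  1.53109003e-04]), 'tvec': array([-556.63540621,  -74.53982314,  378.83293279])}
[326.18499729 326.79499551]
[326.7044954  119.61127247]
```

View pics/w1.png

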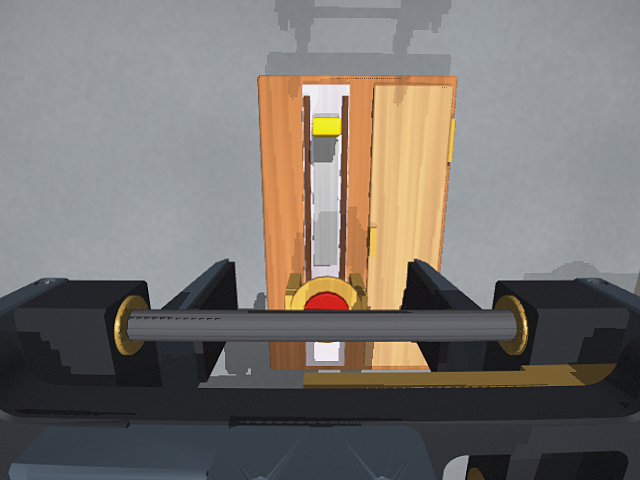

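The wrist picture shows the tab top at about (327,125), the rails almost vertical in the picture at x≈307 and 344, and the screw partly hidden behind the gripper bar at about (326,303).

```bash
python3 - <<'E'
from h import *
ci={'fx': 341.3469859875017, 'fy': 341.3469859875017, 'cx': 320.8898745978403, 'cy': 240.91693801816982, 'k1': -0.034674400933299085, 'rvec': np.array([-2.88001584e+00, -1.36312171e-02,  1.53109003e-04]), 'tvec': np.array([-556.63540621,  -74.53982314,  378.83293279])}
im=cv2.imread("pics/w1.png");h=cv2.cvtColor(im,cv2.COLOR_BGR2HSV)
m=((h[...,0]>25)&(h[...,0]<33)&(h[...,1]>180)&(h[...,2]>110))[100:150,300:360]
print(im[112:140,327].tolist())
ys,xs=np.nonzero(m);print(xs.min()+300,xs.max()+300,ys.min()+100,ys.max()+100)
for uv in((312.5,118.5),(341.5,118.5)):print(atz(ci,uv,92))
for uv in((306,97),(308,272),(345,97),(344,272)):print(atz(ci,uv,46))
for uv in((260,76),(268,370)):print(atz(ci,uv,38))
m=(((h[...,0]<5)|(h[...,0]>175))&(h[...,1]>190)&(h[...,2]>90));ys,xs=np.nonzero(m);print(xs.min(),xs.max(),ys.min(),ys.max())
for v in (292,): print([atz(ci,(u,v),142) for u in(xs.min(),xs.max())])
E
```

```text
[[239, 231, 237], [188, 185, 186], [190, 187, 187], [191, 189, 189], [202, 191, 190], [162, 151, 155], [0, 231, 250], [44, 240, 241], [54, 238, 238], [51, 238, 238], [46, 238, 238], [47, 238, 238], [43, 238, 239], [38, 238, 238], [38, 238, 239], [33, 237, 238], [31, 237, 239], [30, 236, 239], [29, 235, 238], [10, 235, 238], [27, 237, 240], [18, 232, 243], [12, 180, 214], [17, 104, 122], [17, 91, 105], [73, 104, 112], [125, 117, 116], [117, 117, 115]]
313 340 118 133
[549.44528996  55.75603355  92.        ]
[573.01250055  55.98250261  92.        ]
[542.17629412  78.5995886   46.        ]
[544.02125198 -93.47684342  46.        ]
[578.35529699  78.94270223  46.        ]
[581.91179939 -93.1100794   46.        ]
[498.65504023  98.03682167  38.        ]
[ 496.49164142 -219.50306149   38.        ]
304 348 292 309
[array([544.58841074, -74.45463558, 142.        ]), array([578.32569772, -74.12735157, 142.        ])]
```

move_arm:
  motion:
    - [80,[0.08,0.91,-0.6],[0,0,-0.1]]
    - [70,[0,0.91,-0.6],[0,0,0]]
    - [60,[0,0.91,-0.6],[0,0,0]]
    - [50,[0,0.91,-0.7],[0,0,0]]
    - [50,[0,0,-0.8],[0,0,0]]
    - [50,[0,0,-0.8],[0,0,0]]
    - [50,[0,0,-0.8],[0,0,0]]
    - [50,[0,0,-0.7],[0,0,0]]
    - [50,[0,0,-0.7],[0,0,0]]
    - [50,[0,0,0],[0,0,0]]
    - [50,[0,0,0],[0,0,0]]

```text
time_s: 2.78
ee_pos: [559.7, 47.6, 55.8]
ee_rot: [-179.9, 0.0, 89.9]
force: [1.1, 0.6, -0.3]
gripper_width: 50.0
gripper_force: 0.0
```

```bash
python3 - <<'E'
from h import *
s=state();print(s['ee_pos'],s['ee_rot'],s['force'],s['time_s'],s['gripper_width'])
ci=camera_info("wrist");im=grab_frame("wrist");cv2.imwrite("pics/w2.png",im)
print(proj(ci,(561,49,92)),proj(ci,(562,-104,142)))
sc=grab_frame("scene");sd=grab_frame("side")
z=np.hstack([cv2.resize(sc[200:330,250:400],None,fx=2.6,fy=2.6,interpolation=3),cv2.resize(sd[190:320,240:390],None,fx=2.6,fy=2.6,interpolation=3)])
cv2.imwrite("pics/z2.png",z)
E
```

```text
[559.66370387  47.5520335   55.76683966] [-1.79864874e+02  1.00716596e-02  8.99123663e+01] [ 1.080414    0.5797066  -0.34126842] 2.7833 49.95464657681409
[327.28563817 319.57989513] [329.59326883 685.06225517]
```

View pics/w2.png

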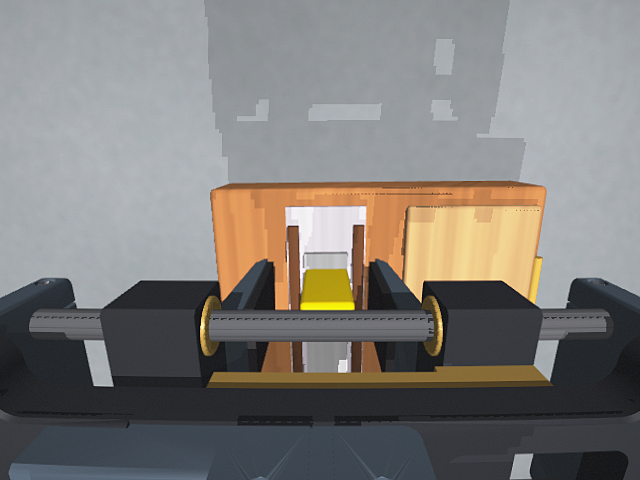

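```bash
python3 - <<'E'
from h import *
ci=camera_info("wrist");im=cv2.imread("pics/w2.png")
print(ray(ci,(320,240)))
print([(r,im[r,327].tolist()) for r in range(264,312,2)])
for v in(269,302,309):print(v,atz(ci,(327,v),92))
for uv in((302,269),(350,269)):print(atz(ci,uv,92))
E
```

```text
(array([559.56659087, 120.6129051 , 228.51769677]), array([-0.00133014, -0.25578651, -0.96673963]))
[(264, [192, 191, 190]), (266, [193, 191, 191]), (268, [160, 181, 187]), (270, [5, 151, 177]), (272, [24, 154, 178]), (274, [16, 152, 178]), (276, [16, 152, 178]), (278, [26, 153, 179]), (280, [22, 153, 177]), (282, [20, 154, 180]), (284, [17, 155, 179]), (286, [18, 153, 179]), (288, [17, 155, 180]), (290, [15, 155, 181]), (292, [12, 155, 181]), (294, [19, 156, 181]), (296, [17, 156, 181]), (298, [17, 158, 182]), (300, [17, 153, 179]), (302, [8, 200, 227]), (304, [10, 238, 246]), (306, [9, 242, 245]), (308, [7, 253, 254]), (310, [64, 98, 100])]
269 [562.31900985  71.78542049  92.        ]
302 [562.37365003  56.56819936  92.        ]
309 [562.38587274  53.22689813  92.        ]
[551.7334583   71.80300115  92.        ]
[572.06241231  71.76509503  92.        ]
```

View pics/z2.png

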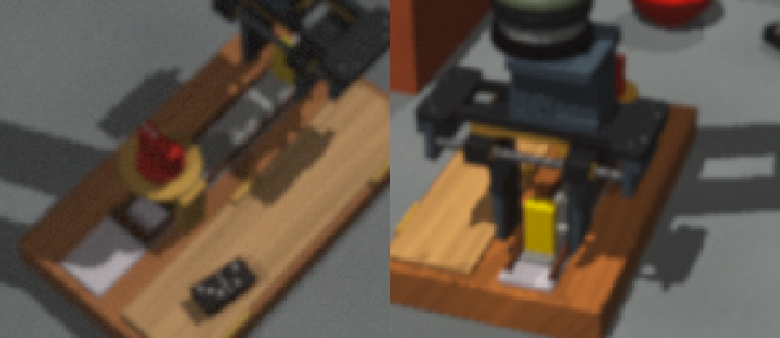

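The tab stands between the fingers, its top +y edge at row 302, so its centre is at y≈49.5. I'll grip it gently and push.

move_arm:
  motion:
    - [15,[0.05,0.04,0],[0,0,0]]
    - [15,[0,0,0],[0,0,0]]
    - [15,[0,0,0],[0,0,0]]
    - [15,[0,0,0],[0,0,0]]
    - [15,[0,0,0],[0,0,0]]
    - [15,[0,-0.2,0],[0,0,0]]
    - [15,[0,-0.3,0],[0,0,0]]
    - [15,[0,-0.4,0],[0,0,0]]
    - [15,[0,-0.4,0],[0,0,0]]
    - [15,[0,-0.3,0],[0,0,0]]
    - [15,[0,-0.2,0],[0,0,0]]
    - [15,[0,-0.1,0],[0,0,0]]
    - [15,[0,0,0],[0,0,0]]
  grip_force: 6

```text
time_s: 4.02
ee_pos: [561.9, 0.1, 56.8]
ee_rot: [180.0, 0.0, 89.9]
force: [0.0, -0.7, 5.3]
gripper_width: 24.2
gripper_force: 6.0
```

move_arm:
  motion:
    - [15,[0,-0.08,0],[0,0,0]]
    - [15,[0,-0.08,0],[0,0,0]]
    - [15,[0,-0.08,0],[0,0,0]]
    - [15,[0,0,0],[0,0,0]]

```text
time_s: 4.35
ee_pos: [561.9, -4.8, 56.8]
ee_rot: [180.0, -0.0, 89.9]
force: [-0.9, 2.1, 5.4]
gripper_width: 24.3
gripper_force: 6.0
```

move_arm:
  motion:
    - [15,[0,-0.08,0],[0,0,0]]
    - [15,[0,-0.08,0],[0,0,0]]
    - [15,[0,0,0],[0,0,0]]

```text
time_s: 4.6
ee_pos: [562.0, -8.7, 56.8]
ee_rot: [179.9, -0.0, 89.9]
force: [-0.0, 2.1, 4.4]
gripper_width: 24.2
gripper_force: 6.0
```

move_arm:
  motion:
    - [15,[0,0,0.04],[0,0,0]]
    - [15,[0,-0.06,0],[0,0,0]]
    - [15,[0,-0.06,0],[0,0,0]]
    - [15,[0,0,0],[0,0,0]]

```text
time_s: 4.93
ee_pos: [561.4, -10.9, 57.1]
ee_rot: [-180.0, -0.1, 89.9]
force: [-0.3, 5.5, 0.8]
gripper_width: 23.3
gripper_force: 6.0
```

move_arm:
  motion:
    - [15,[0,-0.06,0],[0,0,0]]
    - [15,[0,-0.06,0],[0,0,0]]
    - [15,[0,0,0],[0,0,0]]

```text
time_s: 5.18
ee_pos: [561.5, -13.0, 57.3]
ee_rot: [-180.0, -0.2, 89.9]
force: [0.3, 8.0, 1.8]
gripper_width: 24.1
gripper_force: 6.0
```

Force builds up to 8 N at y≈-11, so the blade is against the stop. I'll release, rise and turn for the screw.

move_arm:
  motion:
    - [60,[0,0,0],[0,0,0]]
    - [60,[0,0,0],[0,0,0]]
    - [60,[0,0,0],[0,0,0]]
    - [60,[0,0,1],[0,0,0]]
    - [60,[0,0,1],[0,0,0]]
    - [60,[0.2,-0.2,0.5],[0,0,1]]
    - [60,[0.2,-0.25,0.5],[0,0,1]]
    - [60,[0.2,-0.25,0.5],[0,0,1]]
    - [60,[0.2,-0.25,0.5],[0,0,1]]
    - [60,[0.2,-0.25,0.5],[0,0,1]]
    - [60,[0.2,-0.25,0.5],[0,0,1]]
    - [60,[0.2,-0.25,0.5],[0,0,1]]
    - [60,[0.2,-0.25,0.5],[0,0,1]]
    - [60,[0.2,-0.25,0],[0,0,1]]
    - [60,[0.2,-0.25,0],[0,0,1]]
    - [60,[0.2,-0.25,0],[0,0,1]]
    - [60,[0.2,-0.25,0],[0,0,1]]
    - [60,[0.2,-0.25,0],[0,0,1]]
    - [60,[0.2,-0.25,0],[0,0,1]]
    - [60,[0.2,-0.25,0],[0,0,1]]

```text
time_s: 6.85
ee_pos: [636.6, -108.1, 207.1]
ee_rot: [-180.0, -0.0, 150.1]
force: [-0.4, -0.1, -0.5]
gripper_width: 59.9
gripper_force: 0.0
```

move_arm:
  motion:
    - [60,[0,0,0],[0,0,1]]
    - [60,[0,0,0],[0,0,1]]
    - [60,[0,0,0],[0,0,0]]
    - [60,[0,0,0],[0,0,0]]

```text
time_s: 7.18
ee_pos: [636.4, -107.6, 207.2]
ee_rot: [-180.0, -0.0, 157.8]
force: [0.0, 0.4, 0.0]
gripper_width: 59.7
gripper_force: 0.0
```

```bash
python3 - <<'E'
from h import *
s=state();print(s['ee_pos'],s['ee_rot'],s['force'],s['time_s'],s['qpos'])
ci=camera_info("wrist");im=grab_frame("wrist")
np.save("ci3.npy",ci,allow_pickle=True)
p=proj(ci,(561,-107,142));print(p,proj(ci,(561,-10,92)))
cv2.imwrite("pics/w3.png",im)
h=cv2.cvtColor(im,cv2.COLOR_BGR2HSV)
m=(((h[...,0]<5)|(h[...,0]>175))&(h[...,1]>190)&(h[...,2]>60)).astype(np.uint8)
k,l,st,c=cv2.connectedComponentsWithStats(m)
for i in range(1,k):
    if st[i,4]>60: print(st[i],c[i],atz(ci,c[i],142))
E
```

```text
[ 636.42533531 -107.64323279  207.16152881] [-1.79977490e+02 -2.92380983e-02  1.57807598e+02] [0.0223964  0.42932883 0.03500531] 7.1833 [-1.06124501e+01  2.49730495e+01  8.02697709e+01 -1.67700034e-02
  7.47903417e+01 -7.84156492e+01]
[280.20437162 156.46453959] [399.93372742 108.03973381]
[ 256  130   54   59 2262] [282.74403183 158.30017683] [ 562.75295061 -105.90231847  142.        ]
[  0 263  45  35 881] [ 14.9523269  277.19863791] [ 564.45930544 -330.03851401  142.        ]
```

View pics/w3.png

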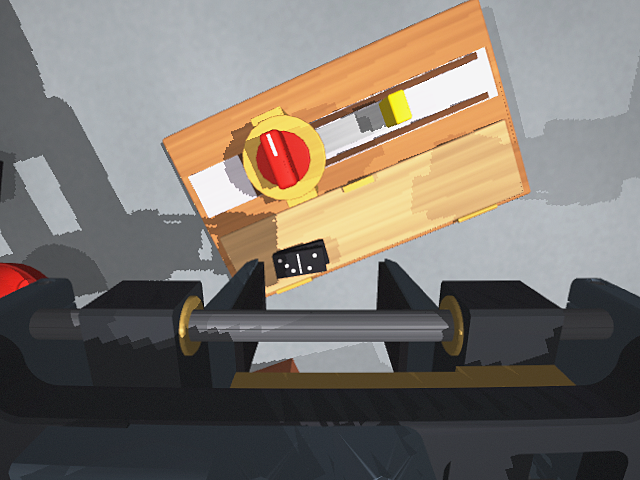

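The picture shows the screw's red bar, about (282,160), inclined a little left of vertical with a white mark line, and the tab at about (397,107). I need the bar's angle more closely.

```bash
python3 - <<'E'
from h import *
ci=np.load("ci3.npy",allow_pickle=True).item();im=cv2.imread("pics/w3.png")
cv2.imwrite("pics/c3.png",cv2.resize(im[105:215,225:345],None,fx=5,fy=5,interpolation=cv2.INTER_CUBIC))
# tab position
for uv in((397,105),):print(atz(ci,uv,92))
h=cv2.cvtColor(im,cv2.COLOR_BGR2HSV)
m=((h[...,0]>27)&(h[...,0]<33)&(h[...,1]>200)&(h[...,2]>200)).astype(np.uint8)
k,l,st,c=cv2.connectedComponentsWithStats(m)
for i in range(1,k):
    if st[i,4]>60: print(st[i],c[i],atz(ci,c[i],92))
E
```

```text
[557.98659532 -11.40932092  92.        ]
[389  90  22  33 179] [395.7150838 104.4972067] [557.25388053 -12.22891386  92.        ]
```

View pics/c3.png

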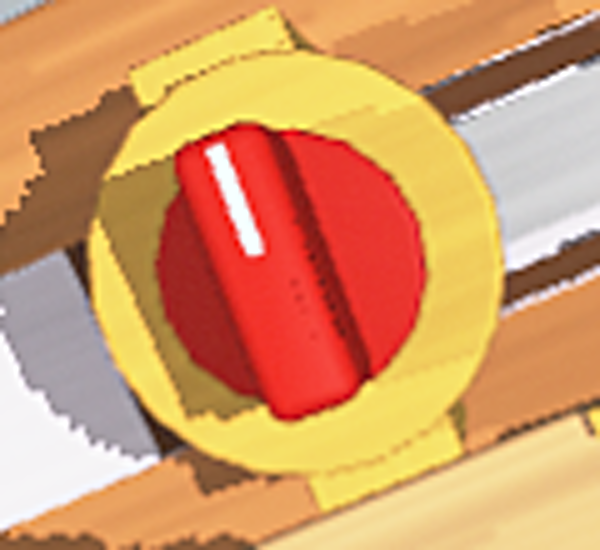

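```bash
python3 - <<'E'
from h import *
ci=np.load("ci3.npy",allow_pickle=True).item()
P=lambda u,v,z:atz(ci,(225+u/5,105+v/5),z)
for a,b in(((215,147),(257,255)),((180,155),(275,415)),((277,130),(365,375))):
    A,B=P(*a,142),P(*b,142);d=B-A;print(A,B,np.degrees(np.arctan2(d[1],d[0])))
print("bar c",P(268,272,142),"flange c",P(292,268,110), P(300,262,98))
# case edges
A,B=atz(ci,(162,142),38),atz(ci,(480,0),38);print(A,B,np.degrees(np.arctan2(*(B-A)[[1,0]])))
E
```

```text
[ 544.85837175 -108.73415678  142.        ] [ 559.74898938 -109.24750315  142.        ] -1.9744605094163568
[ 544.0173794  -113.46048671  142.        ] [ 580.28529928 -115.67576124  142.        ] -3.49533102612571
[ 546.008196  -100.2467742  142.       ] [ 579.96345517 -102.06834519  142.        ] -3.0707579395467457
bar c [ 562.3550374  -108.78155109  142.        ] flange c [ 562.4750705  -109.04722324  110.        ] [ 561.86796282 -108.79050927   98.        ]
[ 501.78063571 -219.28204976   38.        ] [499.86920765  99.77339256  38.        ] 90.34324896481807
```

move_arm:
  motion:
    - [50,[-0.6,0,-0.2],[0,0,1]]
    - [45,[-0.6,-0.03,-0.2],[0,0,1]]
    - [45,[-0.6,-0.03,-0.2],[0,0,1]]
    - [45,[-0.6,0,-0.2],[0,0,1]]
    - [45,[-0.56,0,-0.2],[0,0,0.8]]
    - [45,[0,0,-0.5],[0,0,0]]
    - [45,[0,0,-0.6],[0,0,0]]
    - [45,[0,0,-0.6],[0,0,0]]
    - [45,[0,0,-0.5],[0,0,0]]
    - [45,[0,0,-0.4],[0,0,0]]
    - [45,[0,0,0],[0,0,0]]
    - [45,[0,0,0],[0,0,0]]

```text
time_s: 8.23
ee_pos: [562.5, -108.8, 117.3]
ee_rot: [180.0, -0.0, 177.1]
force: [0.5, 0.2, -0.5]
gripper_width: 45.2
gripper_force: 0.0
```

move_arm:
  motion:
    - [5,[0,0,0],[0,0,0]]
    - [5,[0,0,0],[0,0,0]]
    - [5,[0,0,0],[0,0,0]]
    - [5,[0,0,0],[0,0,0]]
    - [5,[0,0,0],[0,0,0]]
    - [5,[0,0,0],[0,0,0]]
  grip_force: 20

```text
time_s: 8.73
ee_pos: [562.8, -109.6, 118.0]
ee_rot: [-179.9, 0.0, 177.1]
force: [-1.6, -2.5, 2.0]
gripper_width: 14.3
gripper_force: 20.0
```

move_arm:
  motion:
    - [5,[0,0,0],[0,0,-1]]
    - [5,[0,0,0],[0,0,-1]]
    - [5,[0,0,0],[0,0,-1]]
    - [5,[0,0,0],[0,0,-1]]
    - [5,[0,0,0],[0,0,-1]]
    - [5,[0,0,0],[0,0,-1]]
    - [5,[0,0,0],[0,0,-1]]
    - [5,[0,0,0],[0,0,-1]]
    - [5,[0,0,0],[0,0,-1]]
    - [5,[0,0,0],[0,0,-1]]

```text
time_s: 9.57
ee_pos: [563.1, -108.8, 118.0]
ee_rot: [179.9, 0.1, 136.9]
force: [0.3, -0.3, 1.2]
gripper_width: 14.0
gripper_force: 20.0
```

```bash
python3 - <<'E'
from h import *
s=state();print(s['ee_pos'],s['ee_rot'],s['force'],s['torque'],s['time_s'],s['gripper_width'])
E
```

```text
[ 563.06762177 -108.8098564   117.95174405] [1.79949396e+02 5.31155769e-02 1.36925886e+02] [ 0.31045321 -0.33315169  1.22638979] [-0.0290709  -0.1902263   0.05054127] 9.5667 13.99489659000866
```

move_arm:
  motion:
    - [5,[0,0,0],[0,0,-1]]
    - [5,[0,0,0],[0,0,-1]]
    - [5,[0,0,0],[0,0,-1]]
    - [5,[0,0,0],[0,0,-1]]
    - [5,[0,0,0],[0,0,-1]]
    - [5,[0,0,0],[0,0,-1]]
    - [5,[0,0,0],[0,0,-1]]
    - [5,[0,0,0],[0,0,-1]]
    - [5,[0,0,0],[0,0,-1]]
    - [5,[0,0,0],[0,0,-1]]
    - [5,[0,0,0],[0,0,-1]]
    - [5,[0,0,0],[0,0,-1]]
    - [5,[0,0,0],[0,0,-1]]
    - [5,[0,0,0],[0,0,-1]]
    - [5,[0,0,0],[0,0,-1]]
    - [5,[0,0,0],[0,0,-0.6]]

```text
time_s: 10.9
ee_pos: [564.3, -108.5, 118.0]
ee_rot: [179.8, -0.1, 74.5]
force: [2.9, 0.4, -0.2]
gripper_width: 13.9
gripper_force: 20.0
```

```bash
python3 - <<'E'
from h import *
s=state();print(s['ee_pos'],s['ee_rot'],s['force'],s['torque'],s['time_s'],s['gripper_width'])
E
```

```text
[ 564.25112676 -108.53019543  117.96425223] [ 1.79794653e+02 -7.36873536e-02  7.45456090e+01] [ 2.9116193   0.42901409 -0.22830823] [ 0.00551841 -0.540744    0.04933587] 10.9 13.912893237077313
```

move_arm:
  motion:
    - [50,[0,0,0],[0,0,0]]
    - [50,[0,0,0],[0,0,0]]
    - [50,[0,0,0.7],[0,0,0]]
    - [50,[0,0,0.8],[0,0,0]]
    - [50,[-0.02,0.8,0.1],[0,0,0.95]]
    - [50,[-0.02,0.8,0],[0,0,0.95]]
    - [50,[-0.02,0.8,0],[0,0,0.95]]
    - [50,[0,0.8,0],[0,0,0.95]]
    - [50,[0,0.8,0],[0,0,0]]
    - [50,[0,0,-0.8],[0,0,0]]
    - [50,[0,0,-0.8],[0,0,0]]
    - [50,[0,0,-0.8],[0,0,0]]
    - [50,[0,0,-0.8],[0,0,0]]
    - [50,[0,0,-0.7],[0,0,0]]
    - [50,[0,0,0],[0,0,0]]
    - [50,[0,0,0],[0,0,0]]

```text
time_s: 12.23
ee_pos: [560.4, -8.7, 59.4]
ee_rot: [-179.9, -0.0, 90.0]
force: [-0.0, -0.4, 0.3]
gripper_width: 49.9
gripper_force: 0.0
```

```bash
python3 - <<'E'
from h import *
s=state();print(s['ee_pos'],s['ee_rot'],s['force'],s['torque'],s['time_s'],s['gripper_width'])
E
```

```text
[560.37441345  -8.74369122  59.36846692] [-1.79860966e+02 -7.86090195e-03  8.99565007e+01] [-0.02927679 -0.38128871  0.25951954] [-0.071272   -0.08267222 -0.03241937] 12.2333 49.877253859354184
```

move_arm:
  motion:
    - [15,[0.06,0,-0.06],[0,0,0]]
    - [15,[0,0,0],[0,0,0]]
    - [15,[0,0,0],[0,0,0]]
    - [15,[0,0,0],[0,0,0]]
    - [15,[0,0,0],[0,0,0]]
    - [15,[0,0,0],[0,0,0]]
  grip_force: 12

```text
time_s: 12.73
ee_pos: [563.0, -8.8, 59.3]
ee_rot: [179.9, -0.0, 89.9]
force: [-0.9, 0.2, 4.8]
gripper_width: 24.0
gripper_force: 12.0
```

```bash
python3 - <<'E'
from h import *
s=state();print(s['ee_pos'],s['ee_rot'],s['force'],s['torque'],s['time_s'],s['gripper_width'])
E
```

```text
[563.02074846  -8.78868917  59.29444073] [ 1.79922190e+02 -9.15322867e-05  8.99214075e+01] [-0.86754162  0.18197644  4.75941473] [ 0.00406217  0.06041466 -0.03674065] 12.7333 24.00086232044385
```

move_arm:
  motion:
    - [15,[0,0,0.04],[0,0,0]]
    - [15,[0,0,0],[0,0,0]]
    - [15,[0,0,0],[0,0,0]]

```text
time_s: 12.98
ee_pos: [562.5, -8.8, 59.3]
ee_rot: [-180.0, -0.0, 89.9]
force: [0.3, -0.0, -0.1]
gripper_width: 24.0
gripper_force: 12.0
```

move_arm:
  motion:
    - [15,[0,0.04,0],[0,0,0]]
    - [15,[0,0.04,0],[0,0,0]]
    - [15,[0,0.04,0],[0,0,0]]
    - [15,[0,0.02,0],[0,0,0]]

```text
time_s: 13.32
ee_pos: [562.6, -5.1, 59.4]
ee_rot: [-180.0, -0.0, 89.9]
force: [-0.6, 0.2, -1.2]
gripper_width: 24.0
gripper_force: 12.0
```

move_arm:
  motion:
    - [15,[0,0.02,0],[0,0,0]]
    - [15,[0,0.02,0],[0,0,0]]
    - [15,[0,0.02,0],[0,0,0]]

```text
time_s: 13.57
ee_pos: [562.6, -3.7, 59.4]
ee_rot: [-180.0, -0.0, 89.9]
force: [0.4, -0.1, -1.4]
gripper_width: 23.7
gripper_force: 12.0
```

move_arm:
  motion:
    - [15,[0,-0.1,-0.01],[0,0,0]]
    - [15,[0,-0.1,0],[0,0,0]]
    - [15,[0,-0.06,0],[0,0,0]]
    - [15,[0,-0.04,0],[0,0,0]]

```text
time_s: 13.9
ee_pos: [563.0, -9.1, 59.7]
ee_rot: [179.9, -0.3, 89.8]
force: [-0.3, 11.1, 3.9]
gripper_width: 23.7
gripper_force: 12.0
```

No drag yet, and the blade is firmly home at y=-9. Back to the screw for a further 37°.

move_arm:
  motion:
    - [50,[0,0.03,0],[0,0,0]]
    - [50,[0,0,0],[0,0,0]]
    - [50,[0,0,0.5],[0,0,0]]
    - [50,[0,0,1],[0,0,0]]
    - [50,[0,0,1],[0,0,0]]
    - [50,[0,0,1],[0,0,0]]
    - [50,[0,0,0.4],[0,0,0]]
    - [50,[0,-0.8,0],[0,0,-1]]
    - [50,[0,-0.8,0],[0,0,-1]]
    - [50,[0,-0.8,0],[0,0,-1]]
    - [50,[0,-0.8,0],[0,0,-0.9]]
    - [50,[0,-0.8,0],[0,0,0]]
    - [50,[0,0,-0.5],[0,0,0]]
    - [50,[0,0,-0.6],[0,0,0]]
    - [50,[0,0,-0.4],[0,0,0]]
    - [50,[0,0,0],[0,0,0]]

```text
time_s: 15.23
ee_pos: [560.6, -110.4, 116.3]
ee_rot: [-179.7, 0.0, 74.3]
force: [-0.6, 0.3, 0.4]
gripper_width: 50.1
gripper_force: 0.0
```

move_arm:
  motion:
    - [5,[0.11,0.04,0.04],[0,0,0]]
    - [5,[0,0,0],[0,0,0]]
    - [5,[0,0,0],[0,0,0]]
    - [5,[0,0,0],[0,0,0]]
    - [5,[0,0,0],[0,0,0]]
    - [5,[0,0,0],[0,0,0]]
    - [5,[0,0,0],[0,0,-1]]
    - [5,[0,0,0],[0,0,-1]]
    - [5,[0,0,0],[0,0,-1]]
    - [5,[0,0,0],[0,0,-1]]
    - [5,[0,0,0],[0,0,-1]]
    - [5,[0,0,0],[0,0,-1]]
    - [5,[0,0,0],[0,0,-1]]
    - [5,[0,0,0],[0,0,-1]]
    - [5,[0,0,0],[0,0,-1]]
    - [5,[0,0,0],[0,0,-0.2]]
    - [5,[0,0,0],[0,0,0]]
  grip_force: 20

```text
time_s: 16.65
ee_pos: [564.6, -109.3, 120.6]
ee_rot: [-179.9, 0.1, 37.6]
force: [-3.9, 1.4, 4.5]
gripper_width: 14.2
gripper_force: 20.0
```

```bash
python3 - <<'E'
from h import *
s=state();print(s['ee_pos'],s['ee_rot'],s['force'],s['torque'],s['time_s'],s['gripper_width'],s['qpos'])
E
```

```text
[ 564.55793251 -109.27518489  120.56134682] [-1.79934374e+02  5.64587781e-02  3.75813892e+01] [-3.85363214  1.388748    4.49105531] [ 0.14764468  0.7558278  -0.03675909] 16.65 14.16755256275052 [-1.21002184e+01  2.25623377e+01  9.74801480e+01 -6.75756105e-04
  6.00440821e+01  4.03187626e+01]
```

move_arm:
  motion:
    - [50,[0,0,0],[0,0,0]]
    - [50,[0,0,0],[0,0,0]]
    - [50,[0,0,0.7],[0,0,0]]
    - [50,[0,0,0.9],[0,0,0]]
    - [50,[-0.02,0.5,0],[0,0,1]]
    - [50,[0,0.5,0],[0,0,1]]
    - [50,[0,0.5,0],[0,0,1]]
    - [50,[0,0.5,0],[0,0,1]]
    - [50,[0,0.5,0],[0,0,1]]
    - [50,[0,0.5,0],[0,0,1]]
    - [50,[0,0.5,0],[0,0,1]]
    - [50,[0,0.5,0],[0,0,1]]
    - [50,[0,0,0],[0,0,1]]
    - [50,[0,0,0],[0,0,1]]
    - [50,[0,0,0],[0,0,1]]
    - [50,[0,0,-0.5],[0,0,1]]
    - [50,[0,0,-0.8],[0,0,1.0]]
    - [50,[0,0,-0.8],[0,0,0]]
    - [50,[0,0,-0.8],[0,0,0]]
    - [50,[0,0,-0.6],[0,0,0]]

```text
time_s: 18.32
ee_pos: [564.8, -9.6, 71.0]
ee_rot: [-180.0, 0.0, 89.6]
force: [0.5, -0.8, 0.3]
gripper_width: 49.9
gripper_force: 0.0
```

move_arm:
  motion:
    - [50,[0,0,-0.3],[0,0,0]]
    - [50,[0,0,0],[0,0,0]]

```text
time_s: 18.48
ee_pos: [564.1, -9.5, 63.4]
ee_rot: [-179.8, -0.0, 89.5]
force: [-0.6, -0.6, -0.8]
gripper_width: 50.0
gripper_force: 0.0
```

move_arm:
  motion:
    - [15,[-0.06,0.02,-0.16],[0,0,0.1]]
    - [15,[0,0,0],[0,0,0]]
    - [15,[0,0,0],[0,0,0]]
    - [15,[0,0,0],[0,0,0]]
    - [15,[0,0,0],[0,0,0]]
    - [15,[0,0,0.03],[0,0,0]]
    - [15,[0,0,0],[0,0,0]]
  grip_force: 12

```text
time_s: 19.07
ee_pos: [563.4, -9.0, 62.1]
ee_rot: [180.0, -0.0, 89.9]
force: [-0.1, -0.5, 0.0]
gripper_width: 23.9
gripper_force: 12.0
```

move_arm:
  motion:
    - [15,[0,0.04,0],[0,0,0]]
    - [15,[0,0.04,0],[0,0,0]]
    - [15,[0,0.02,0],[0,0,0]]

```text
time_s: 19.32
ee_pos: [563.4, -8.7, 62.1]
ee_rot: [180.0, 0.2, 90.0]
force: [-0.6, -8.5, -0.1]
gripper_width: 24.2
gripper_force: 12.0
```

move_arm:
  motion:
    - [15,[0,0.02,0],[0,0,0]]
    - [15,[0,0.02,0],[0,0,0]]
    - [15,[0,0.02,0],[0,0,0]]

```text
time_s: 19.57
ee_pos: [563.4, -7.4, 62.0]
ee_rot: [180.0, 0.2, 90.0]
force: [-0.7, -8.6, 0.4]
gripper_width: 24.1
gripper_force: 12.0
```

Drag is about 8.6 N, so the shoe is biting a bit too hard. I'll back the screw off about 14°.

move_arm:
  motion:
    - [50,[0,0,0],[0,0,0]]
    - [50,[0,0,0],[0,0,0]]
    - [50,[0,0,0.5],[0,0,0]]
    - [50,[0,0,1],[0,0,0]]
    - [50,[0,0,1],[0,0,-0.5]]
    - [50,[0,0,1],[0,0,-1]]
    - [50,[0,-0.1,0.3],[0,0,-1]]
    - [50,[0,-0.5,0],[0,0,-1]]
    - [50,[0,-0.5,0],[0,0,-1]]
    - [50,[0,-0.5,0],[0,0,-1]]
    - [50,[0,-0.5,0],[0,0,-1]]
    - [50,[0,-0.5,0],[0,0,-1]]
    - [50,[0,-0.5,0],[0,0,-1]]
    - [50,[0,-0.5,0],[0,0,-1]]
    - [50,[0,-0.5,0],[0,0,-1]]
    - [50,[0,0,0],[0,0,-1]]
    - [50,[0,0,0],[0,0,-1]]
    - [50,[0,0,0],[0,0,-0.6]]
    - [50,[0,0,-0.5],[0,0,0]]
    - [50,[0,0,-0.3],[0,0,0]]

```text
time_s: 21.23
ee_pos: [563.5, -107.2, 136.6]
ee_rot: [180.0, -0.0, 37.5]
force: [-0.2, 0.4, 0.0]
gripper_width: 50.3
gripper_force: 0.0
```

move_arm:
  motion:
    - [50,[0,0,-0.6],[0,0,0]]
    - [50,[0,0,0],[0,0,0]]
    - [50,[0,0,0],[0,0,0]]

```text
time_s: 21.48
ee_pos: [562.8, -107.1, 121.2]
ee_rot: [-179.9, 0.1, 37.5]
force: [1.1, 0.3, -0.6]
gripper_width: 49.9
gripper_force: 0.0
```

move_arm:
  motion:
    - [5,[0.02,-0.08,-0.12],[0,0,0]]
    - [5,[0,0,0],[0,0,0]]
    - [5,[0,0,0],[0,0,0]]
    - [5,[0,0,0],[0,0,0]]
    - [5,[0,0,0],[0,0,0]]
    - [5,[0,0,0],[0,0,0]]
  grip_force: 20

```text
time_s: 21.98
ee_pos: [564.1, -109.6, 119.3]
ee_rot: [180.0, -0.0, 37.5]
force: [0.1, 0.0, 0.5]
gripper_width: 13.9
gripper_force: 20.0
```

move_arm:
  motion:
    - [5,[0,0,0],[0,0,0.8]]
    - [5,[0,0,0],[0,0,1]]
    - [5,[0,0,0],[0,0,1]]
    - [5,[0,0,0],[0,0,0.7]]
    - [5,[0,0,0],[0,0,0]]

```text
time_s: 22.4
ee_pos: [564.1, -109.6, 119.3]
ee_rot: [180.0, -0.0, 51.6]
force: [-0.3, -0.1, 1.1]
gripper_width: 14.0
gripper_force: 20.0
```

Back to the tab at yaw 90 (+38.4°) to feel the drag.

move_arm:
  motion:
    - [50,[0,0,0],[0,0,0]]
    - [50,[0,0,0],[0,0,0]]
    - [50,[0,0,0.7],[0,0,0]]
    - [50,[0,0,0.8],[0,0,0]]
    - [50,[0,0.4,0],[0,0,0.96]]
    - [50,[0,0.4,0],[0,0,0.96]]
    - [50,[0,0.4,0],[0,0,0.96]]
    - [50,[0,0.4,0],[0,0,0.96]]
    - [50,[0,0.4,0],[0,0,0.96]]
    - [50,[0,0.4,0],[0,0,0.96]]
    - [50,[0,0.4,0],[0,0,0.96]]
    - [50,[0,0.4,0],[0,0,0.96]]
    - [50,[0,0.4,0],[0,0,0.96]]
    - [50,[0,0.45,0],[0,0,0.96]]
    - [50,[0,0,-0.8],[0,0,0]]
    - [50,[0,0,-0.8],[0,0,0]]
    - [50,[0,0,-0.8],[0,0,0]]
    - [50,[0,0,-0.8],[0,0,0]]
    - [50,[0,0,-0.6],[0,0,0]]
    - [50,[0,0,0],[0,0,0]]

```text
time_s: 24.07
ee_pos: [561.4, -8.2, 58.4]
ee_rot: [-179.6, -0.0, 89.9]
force: [-0.5, -0.0, 0.4]
gripper_width: 50.1
gripper_force: 0.0
```

move_arm:
  motion:
    - [15,[0,0,0],[0,0,0]]
    - [15,[0,0,0],[0,0,0]]
    - [15,[0,0,0],[0,0,0]]
    - [15,[0,0,0],[0,0,0]]
    - [15,[0,0,0],[0,0,0]]
    - [15,[0,0,0],[0,0,0]]
  grip_force: 12

```text
time_s: 24.57
ee_pos: [564.3, -8.3, 62.6]
ee_rot: [179.9, -0.0, 89.9]
force: [-0.7, 0.8, 5.5]
gripper_width: 23.8
gripper_force: 12.0
```

move_arm:
  motion:
    - [15,[-0.03,0,0.05],[0,0,0]]
    - [15,[0,0,0],[0,0,0]]

```text
time_s: 24.73
ee_pos: [563.4, -8.3, 62.8]
ee_rot: [179.9, 0.0, 89.9]
force: [2.0, 0.2, -1.9]
gripper_width: 24.1
gripper_force: 12.0
```

move_arm:
  motion:
    - [15,[0,0.04,0],[0,0,0]]
    - [15,[0,0.04,0],[0,0,0]]
    - [15,[0,0.02,0],[0,0,0]]
    - [15,[0,0.02,0],[0,0,0]]

```text
time_s: 25.07
ee_pos: [563.1, -5.8, 62.6]
ee_rot: [-180.0, 0.1, 89.9]
force: [-0.0, -5.2, -1.1]
gripper_width: 24.1
gripper_force: 12.0
```

move_arm:
  motion:
    - [15,[0,0.02,0],[0,0,0]]
    - [15,[0,0.02,0],[0,0,0]]
    - [15,[0,0.02,0],[0,0,0]]

```text
time_s: 25.32
ee_pos: [563.0, -3.9, 62.6]
ee_rot: [-180.0, 0.0, 89.9]
force: [0.6, -4.7, -0.9]
gripper_width: 24.1
gripper_force: 12.0
```

Drag is about 5 N, as wanted. I'll draw the blade back to about 20 mm.

move_arm:
  motion:
    - [15,[0,0.06,0],[0,0,0]]
    - [15,[0,0.06,0],[0,0,0]]
    - [15,[0,0.06,0],[0,0,0]]
    - [15,[0,0.06,0],[0,0,0]]
    - [15,[0,0.06,0],[0,0,0]]
    - [15,[0,0.06,0],[0,0,0]]
    - [15,[0,0.06,0],[0,0,0]]
    - [15,[0,0.06,0],[0,0,0]]
    - [15,[0,0.04,0],[0,0,0]]
    - [15,[0,0.04,0],[0,0,0]]
    - [15,[0,0.02,0],[0,0,0]]
    - [15,[0,0.02,0],[0,0,0]]

```text
time_s: 26.32
ee_pos: [563.1, 11.3, 62.7]
ee_rot: [-180.0, -0.0, 89.9]
force: [0.7, -3.9, -1.1]
gripper_width: 24.0
gripper_force: 12.0
```

move_arm:
  motion:
    - [15,[0,0,0],[0,0,0]]
    - [15,[0,0,0],[0,0,0]]

```text
time_s: 26.48
ee_pos: [563.1, 11.4, 62.7]
ee_rot: [180.0, -0.0, 89.9]
force: [0.5, -3.9, -1.4]
gripper_width: 23.8
gripper_force: 12.0
```

move_arm:
  motion:
    - [50,[0,-0.02,0],[0,0,0]]
    - [60,[0,0,0],[0,0,0]]
    - [60,[0,0,0],[0,0,0]]
    - [60,[0,0,0.5],[0,0,0]]
    - [60,[0,0,1],[0,0,0]]
    - [60,[0,0,1],[0,0,0]]
    - [60,[0,-0.9,1],[0,0,0]]
    - [60,[0,-0.9,1],[0,0,0]]
    - [60,[0,-0.9,1],[0,0,0]]
    - [60,[0,-0.9,1],[0,0,0]]
    - [60,[0,0,0],[0,0,0]]
    - [60,[0,0,0],[0,0,0]]

```text
time_s: 27.48
ee_pos: [563.9, -79.8, 226.7]
ee_rot: [179.8, -0.0, 89.8]
force: [0.3, 1.0, -1.0]
gripper_width: 59.8
gripper_force: 0.0
```

```bash
python3 - <<'E'
from h import *
s=state();print(s['ee_pos'],s['force'],s['time_s'])
ci=camera_info("wrist");im=grab_frame("wrist");cv2.imwrite("pics/w4.png",im)
h=cv2.cvtColor(im,cv2.COLOR_BGR2HSV)
m=((h[...,0]>27)&(h[...,0]<33)&(h[...,1]>200)&(h[...,2]>150)).astype(np.uint8)
k,l,st,c=cv2.connectedComponentsWithStats(m)
for i in range(1,k):
    if st[i,4]>40: print(st[i],c[i],atz(ci,(c[i][0],st[i][1]),92),proj(ci,(562,18,92)))
E
```

```text
[563.8593883  -79.75266367 226.69171794] [ 0.27764812  1.02222532 -1.03054818] 27.4833
[307 120  26  15 324] [318.40432099 127.70061728] [560.85525043  17.86027692  92.        ] [319.75093381 119.82351307]
```

View pics/w4.png

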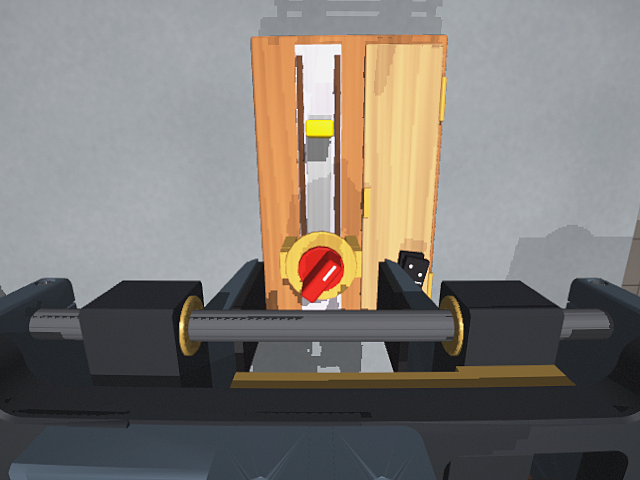

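The blade lies flat with its tab top at about (319,127), which puts the tab centre at y≈11, about 20 mm out from home. The screw is set, the dominoes are in place at about (412,268), and the gripper is clear. I'll hand it in.

```bash
python3 -c "
from workcell import *
print(job_done())"
```

```text
the job is handed in; nothing more can be done
None
```

The job is handed in (result not reported back): I pushed the blade home, set the screw to about 5 N of drag after backing it off from a first 8.6 N, drew the blade out about 20 mm and released it, and saw nothing else disturbed.

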